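Set the board stage to its dial mark with the slack taken up, then clamp it

TASK

The board stage has been wound too far clockwise, and its worn drive has slack. Pinching the crank lightly, wind it back anticlockwise past the orange index mark until, by feel, the slack is out and the carriage has been drawn back just past its place, by no more than about a millimetre and never onto its rear stop; then return clockwise and finish with the dial's orange line on the mark and the slack taken up clockwise. Then swing the yellow clamp lever fully home, leaving the dial on its mark and the things around undisturbed.

Things in the scene. Friction and masses are not known exactly. Their poses are not given: they have to be found in the camera images.
- stage: Aluminium stage fixed to the bench; base plate 150 (x) x 360 (y) x 18 mm. Origin: centre of its underside; x across it, away from the robot, y along the slide, z up. Black handwheel flat on a grey gearbox near -y, carriage with green circuit board in the middle, clamp lever near +y on a grey end block (y 104 to 136 mm, top 50 mm). A probe post 113 mm high at (66, 40) mm, its arm over the board.
- handwheel: Black disc 120 mm across, 12 mm thick, graduated every 10 degrees; origin on its vertical axis at its underside. Starts 10 to 55 degrees clockwise (from above) past the mark. Drives the shaft through slack of unknown size, 14 to 54 degrees: about 0.4 N at the grip in the slack, 3 to 6 N either way once it is out and the carriage follows. Stays where left.
- crank_grip: The red upright crank grip; origin at its foot on the wheel's face. Pinch it lightly, 20 N or less a finger; the fingers' forces on it must never add up to 60 N. Anticlockwise the drive has a hard rear stop, 20 degrees of shaft (1.7 mm of carriage) past the carriage's right place; the wheel meets it 34 to 74 degrees anticlockwise of the mark, depending on the slack.
- wheel_axis (a point): Centre of the top face of the handwheel, 78 mm above the bench. The vertical turning axis passes here.
- dial_line (a point): Point on the orange radial line on the wheel's top face, 55 mm from the wheel's axis; it turns with the wheel.
- index_mark (a point): Fixed index: the place 55 mm from the wheel's axis, level with the dial's face, where the outer end of the orange line lies when the dial is on its mark. An orange block 12 mm wide stands just outside the rim there, its top level with the dial.
- grip_mid (a point): Middle of the red crank grip: 18 mm thick, 42 mm tall, standing on the wheel's face 45 mm from the wheel's axis, on the side of the axis directly across from the orange line. This point is 22 mm above the wheel's face (100 mm above the bench). The grip spins freely about its own upright axis.
- carriage_mid (a point): Centre of the top of the green circuit board (94 x 54 mm) on the carriage. It slides along the stage's y, 30 mm per turn of the shaft (1 mm is 12 degrees), +y for clockwise. With the dial on its mark and the slack taken up clockwise it stands in its place, at y = 20 mm in the stage's frame; it starts 2 to 4.5 mm beyond (+y).
- clamp_axis (a point): Point on the vertical turning axis of the clamp lever, at the height of the middle of its knob (76 mm above the bench).
- clamp_knob (a point): Middle of the yellow upright knob (18 mm thick, from 54 to 94 mm above the bench) at the end of the clamp lever, 60 mm from the lever's axis; a 12 mm thick steel arm, its top 68 mm above the bench, joins it to the hub.
- clamp (a joint): Angle of the clamp lever, rad. 0 is loose: the lever points 20 degrees anticlockwise (seen from above) of the stage's x axis. It swings anticlockwise seen from above to its stop at 1.2, clamped fully home. It takes about 4 N at the knob and stays where it is left.
- spool: Cream spool with flanges 54 mm across, 50 mm tall, standing loose; origin at the centre of its underside.
- driver: Loose screwdriver with yellow handle, 150 mm long, lying; origin under it, along its own x axis.
- mouse: Loose black computer mouse, 110 x 60 x 34 mm; origin at the centre of its underside.
- tray: Loose teal parts tray, 100 x 70 x 22 mm; origin at the centre of its underside.

How it is judged (in metres and radians):
On the way, in this order (a step that is already met when the one before it is completed fails the run):
1. the dial line is on the mark with the slack taken up clockwise, so that the carriage stands in its place (horizontal distance between dial_line and index_mark below 0.005 m and y of carriage_mid in the frame of stage between 0.01955 and 0.02045 m), for 0.3 s.
2. the clamp lever is swung fully home (value of joint clamp above 1.12 rad), for 0.1 s.
At the end, for the whole second after the job is handed in: The orange dial line is within 5 mm of the index mark (at 55 mm radius), the carriage is within 0.45 mm of its place at 20 mm along the stage's y (the slack is taken up clockwise), and the clamp lever is at 1.12 rad or more (all of step 1 and value of joint clamp above 1.12 rad); the robot touches nothing.
It fails at once if the carriage drawn back more than 1.25 mm past its place, towards the rear stop (y of carriage_mid in the frame of stage below 0.01875 m).
It fails at once if the crank squeezed or forced with more than 60 N, both fingers' forces added up (contact force between the fingers and crank_grip above 60 N).
It fails at once if the spool, screwdriver, mouse or tray disturbed by more than 20 mm (distance of any of spool, driver, mouse, tray from where it was at the start of the episode above 0.02 m).
It also fails if it takes over 72 s, if anything falls off the work surface, if the arm or the gripper's body presses on something with over 40 N, if the wrist force passes 120 N, or if a joint passes its speed limit or range.

ROBOT

A 6-joint arm with a two-finger parallel gripper is mounted at the origin on the work surface. World frame = base frame: x ahead of the robot, y to its left, z up, the work surface at z = 0. Lengths are in m, angles in degrees, forces in N, time in s.
With the tool pointing down it reaches from about 0.375 to 0.9 m from the base axis. Payload 3.1 kg.
Tool frame: the origin (TCP) lies on the centre line of the jaws, within the pads' length; the fingertips stand 25 mm ahead of it and the grasp point (between the pads) lies 6 mm ahead of it; z points along the fingers, y is the line along which they close (so a half turn about z gives the same grasp; the last joint's range is limited). The gripper opens to 87 mm and grips with 3 to 60 N. Pads are 19 mm wide; open, the fingers measure 117 mm over their backs; the gripper's body (75 mm by 190 mm) begins 51 mm behind the grasp point.
Start: joints at [-76.404, 30.224, 82.088, -0, 67.689, -10.227], TCP at [0.252, -0.572, 0.248] pointing down, gripper open.
Joint ranges: [-176.69, 176.69], [-43.24, 126.21], [12.49, 139.97], [-82, 262], [0, 151.66], [-163.58, 163.58]. Speed limits (degrees/s): [159.86, 159.86, 180, 180, 180, 180].

INTERFACE

Orientations are given as a 3x3 rotation matrix whose columns are the frame's x, y, z axes.
In Python, from rig import read_state, capture, camera_params, hand_in gives the robot as it stands.
- The arm moves only by the tool apply_moves, never from a script. Its argument "rows" is a list of rows, each an object of numbers: "x", "y", "z": the shift along the tool's x, y, z in mm; "rx", "ry", "rz": the turn, a rotation vector about the tool's x, y, z in units of 6 degrees (1.0 is 6 degrees); "claw": the closure in counts, from 0 (fully open) to 255 (shut). A call has 1 to 10 rows; each row is the pose to reach, as a shift and turn from the pose commanded when the call began, along the tool's axes at that moment; what a row does not reach only later rows make up. A row lasts 1/8 s, in which the tool goes at most 62.5 mm and 10.7 degrees, less where a joint would pass 70% of its speed; a pose out of reach is approached as far as the arm can. A call with a gripper value outside its range is refused whole. The fingers move at their own pace and stop on an object; the grip force is fixed at half the most. Time passes only in rows, so rows that repeat a pose let the fingers close. It gives the time, the measured TCP pose, the force, the opening and the grip force at its end, in the units of the state.
- read_state(): the state, without advancing time (a new reading comes with each control period).
- capture(name): name is "side" or "top" or "wrist"; returns (picture, depth): 420x560x3 uint8, red, green, blue; 420x560 float32, m along the optical axis (not along the pixel's ray), 0 where there is no reading.
- camera_params(name): a dict with "fx", "fy", "cx", "cy" (pixels), "xyz" and "orientation" of the camera in the world. Camera axes: x right, y up, looking along -z (the intrinsics and any distortion apply to the point x, -y, -z); pixel columns grow to the right and rows downward; lengths in m; the calibration is good to about 2 mm. A picture is of the moment at which its call begins: read the wrist's pose just before it. camera_params takes no time and is no camera call; for the wrist camera it gives the pose at the moment of the call.
- hand_in(): hands the job in; it is judged then, once.
The state is a dict: "time_s": time; "joint_positions": joint angles; "qvel": joint speeds; "tau": joint torques, N m; "position": TCP position; "tcp_rot": TCP orientation; "force": force on the tool from outside, world axes, zero at the start; "moment": the same for the moment, N m; "opening": opening from 0.0 (shut) to 1.0 (fully open); "grasp_force": force on a finger pad.
Only numpy, scipy, OpenCV 4.12 (cv2) and the standard library are available. Lean on these libraries where they do the work, as an engineer would, in place of code of your own. Each camera call takes 0.05 s, during which the arm holds its last target. There are 200 camera calls.

## Working session

There is one attempt and no reset: what is moved stays moved. The work goes in short steps, Python scripts to look and compute and a tool call to move; the robot and the scene stay as the last step left them, time stands still between calls to the robot, and variables do not carry over. Pictures are saved under pics/ and viewed, at most 10 in all, crops included, and the job is handed in when it is done.

Besides the shell and the picture viewer there is one more tool, called after "Request:" as a command line: name --argument value ..., lists and objects as JSON in quotes. apply_moves: Moves the arm, as the interface text tells. Its arguments: {"type":"object","properties":{"rows":{"type":"array"}},"required":["rows"]}

```bash
mkdir -p pics; ls; python3 - <<'E'
from rig import *
import cv2,numpy as np
s=read_state();print({k:np.round(v,3).tolist() for k,v in s.items()})
for n in ("top","side"):
    p,d=capture(n);np.savez(f"{n}0.npz",p=p,d=d)
    c=camera_params(n);print(n,{k:np.round(v,4).tolist() if not isinstance(v,str) else v for k,v in c.items()})
    cv2.imwrite(f"pics/{n}0.png",p[:,:,::-1])
E
```

```text
pics
{'time_s': 0.0, 'joint_positions': [-76.403, 30.28, 82.155, -0.0, 67.69, -10.228], 'qvel': [0.11, 0.0, 0.005, -0.038, 0.128, -0.06], 'tau': [0.0, -44.004, -17.659, 0.063, 0.058, -0.0], 'position': [0.252, -0.571, 0.247], 'tcp_rot': [[0.915, 0.404, -0.001], [0.404, -0.915, 0.002], [0.0, -0.002, -1.0]], 'force': [0.283, -0.548, 0.534], 'moment': [-0.042, -0.029, 0.01], 'grasp_force': 0.0, 'opening': 0.999}
top {'fx': 433.0273, 'fy': 433.0273, 'cx': 275.5438, 'cy': 208.6376, 'xyz': [0.4174, 0.0476, 1.0141], 'orientation': [[-0.0303, 0.9756, -0.2175], [-0.9995, -0.0308, 0.0011], [-0.0056, 0.2174, 0.9761]]}
side {'fx': 427.8189, 'fy': 427.8189, 'cx': 278.1077, 'cy': 217.6702, 'xyz': [0.5716, -0.6276, 0.7192], 'orientation': [[0.9985, 0.0241, -0.0494], [-0.0527, 0.675, -0.7359], [0.0156, 0.7374, 0.6753]]}
```

View pics/top0.png

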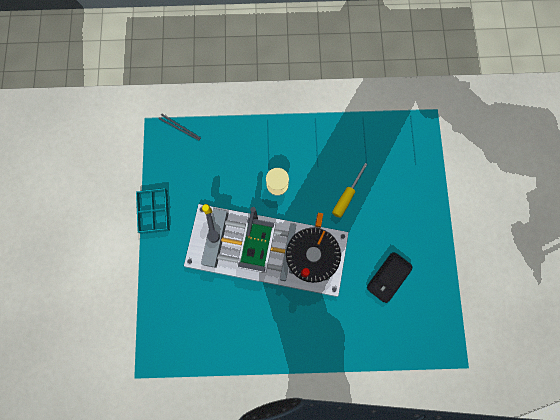

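View pics/side0.png

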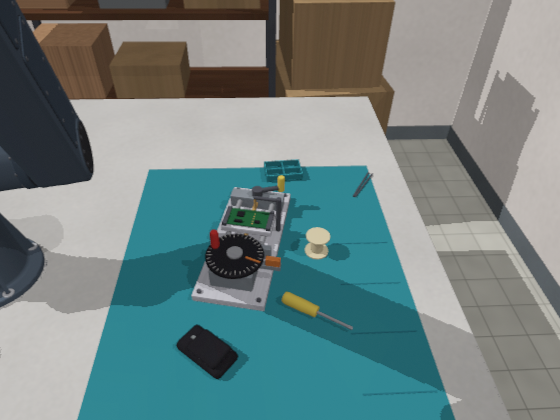

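The top view shows the wheel hub at about (314,255), red grip at (306,272), index block at (319,219), orange line at (322,237) and clamp knob at (206,209). The side view agrees, with the spool and driver on the far side. Next I'll measure coarsely and then take a wrist view.

```bash
cat > h.py <<'E'
import numpy as np,cv2
from rig import *
def ray(c,uv,z):
    uv=np.atleast_2d(uv).astype(float)
    d=np.c_[(uv[:,0]-c['cx'])/c['fx'],-(uv[:,1]-c['cy'])/c['fy'],-np.ones(len(uv))]@np.array(c['orientation']).T
    o=np.array(c['xyz']);return o+d*((z-o[2])/d[:,2])[:,None]
def hsvmask(p,col):
    h=cv2.cvtColor(np.ascontiguousarray(p),cv2.COLOR_RGB2HSV)
    R={'red':[((0,190,70),(5,255,255)),((172,190,70),(180,255,255))],'orange':[((7,170,90),(18,255,255))],
       'yellow':[((22,150,90),(34,255,255))],'green':[((50,120,40),(78,255,255))]}[col]
    return sum(cv2.inRange(h,a,b) for a,b in R)
def blobs(p,col,amin=8):
    n,l,s,c=cv2.connectedComponentsWithStats(hsvmask(p,col))
    return [(s[i,4],np.round(c[i],1).tolist(),s[i,:4].tolist()) for i in range(1,n) if s[i,4]>=amin],l
E
python3 - <<'E'
from h import *
for n in ("top","side"):
    f=np.load(n+'0.npz');p=f['p'];c=camera_params(n)
    for col,z in (('red',.11),('orange',.078),('yellow',.08),('green',.06)):
        for a,uv,bb in blobs(p,col)[0]: print(n,col,a,uv,bb,ray(c,uv,z)[0].round(4))
c=camera_params('top');print(ray(c,[[314,255]],.078),ray(c,[[203,204],[347,233],[338,296],[184,267]],.018).round(4),ray(c,[[278,176]],.05))
print({k for k in c})
w=camera_params('wrist');print({k:np.round(v,4).tolist() for k,v in w.items()})
E
```

```text
top red 60 [305.0, 271.9] [301, 268, 9, 9] [ 0.4828 -0.0103  0.11  ]
top orange 74 [318.9, 219.5] [316, 213, 7, 14] [ 0.5985 -0.0481  0.078 ]
top orange 31 [320.6, 237.6] [317, 231, 8, 14] [ 0.5582 -0.0497  0.078 ]
top yellow 317 [343.4, 201.7] [332, 187, 23, 30] [ 0.6365 -0.1042  0.08  ]
top yellow 66 [206.1, 208.8] [202, 204, 10, 10] [0.63   0.2001 0.08  ]
top green 794 [256.3, 244.8] [240, 224, 32, 43] [0.5492 0.0916 0.06  ]
side red 120 [214.2, 239.3] [210, 231, 9, 18] [ 0.4856 -0.0229  0.11  ]
side orange 36 [252.0, 258.9] [245, 256, 15, 7] [ 0.5598 -0.0492  0.078 ]
side orange 119 [272.4, 261.2] [266, 256, 14, 11] [ 0.6004 -0.057   0.078 ]
side yellow 74 [280.6, 183.9] [278, 178, 6, 14] [0.6308 0.1897 0.08  ]
side yellow 404 [299.5, 303.7] [282, 292, 37, 25] [ 0.645  -0.1634  0.08  ]
side green 486 [248.2, 218.0] [227, 209, 42, 19] [0.5518 0.0921 0.06  ]
[[ 0.52070365 -0.03346266  0.078     ]] [[ 0.656   0.2176  0.018 ]
 [ 0.5761 -0.1179  0.018 ]
 [ 0.4333 -0.0881  0.018 ]
 [ 0.5091  0.2602  0.018 ]] [[0.70956922 0.03845078 0.05      ]]
{'fx', 'cy', 'xyz', 'fy', 'cx', 'orientation'}
{'fx': 359.9658, 'fy': 359.9658, 'cx': 272.7938, 'cy': 213.2146, 'xyz': [0.3171, -0.5431, 0.3834], 'orientation': [[0.4034, 0.8826, 0.2415], [-0.915, 0.3899, 0.1036], [-0.0027, -0.2628, 0.9649]]}
```

Request:
apply_moves --rows '[{"x":60,"y":-62,"rz":1.4},{"x":110,"y":-110,"rz":2.5},{"x":150,"y":-155,"rz":3.6},{"x":192,"y":-200,"rz":4.6},{"x":235,"y":-245,"rz":5.6},{"x":277,"y":-288,"rz":6.6},{"x":319,"y":-330,"rz":7.5},{"x":360,"y":-374,"rz":8.4},{"x":400,"y":-415,"rz":9.1},{"x":421,"y":-438,"rz":9.1,"claw":120}]'

```text
validation failed for argument at $.ro...
```

Request:
apply_moves --rows '[{"x":0,"claw":120},{"x":0,"claw":120},{"x":0,"claw":120}]'

```text
validation failed for argument at $.ro...
```

```bash
python3 - <<'E'
from h import *
s=read_state();print(s['time_s'],s['position'],s['tcp_rot'],s['joint_positions'],s['force'],s['opening'])
c=camera_params('wrist');p,d=capture('wrist');np.savez('w1.npz',p=p,d=d,c=c)
cv2.imwrite('pics/w1.png',p[:,:,::-1])
for col,z in (('red',.12),('orange',.078),('yellow',.094),('green',.06)):
    for a,uv,bb in blobs(p,col,20)[0]: print(col,a,uv,bb,ray(c,uv,z)[0].round(4))
E
```

```text
0.1 [ 0.25233794 -0.57113928  0.24669256] [[ 9.14800008e-01  4.03906834e-01 -4.63218447e-04]
 [ 4.03906970e-01 -9.14798193e-01  1.85099345e-03]
 [ 3.23877508e-04 -1.88038599e-03 -9.99998180e-01]] [-7.64029869e+01  3.02720163e+01  8.21480150e+01 -9.34135423e-04
  6.76892900e+01 -1.02253006e+01] [-0.55783067  0.42836814  0.91345023] 1.0000150248029418
```

View pics/w1.png

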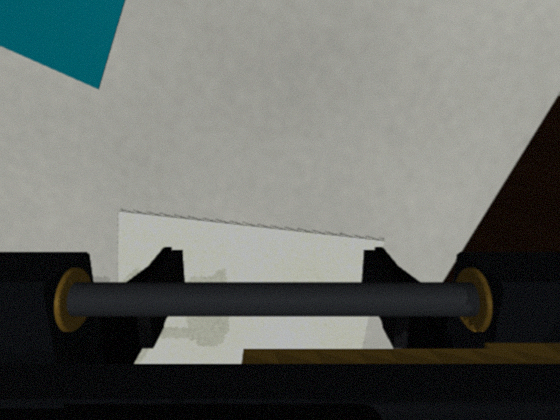

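The wrist view shows only bare bench, with the fingers filling the lower half (rows >240), so the view looks toward tool +x. The moves were refused, so I'll resend them with every key filled in.

Request:
apply_moves --rows '[{"x":60,"y":-62,"z":0,"rx":0,"ry":0,"rz":1.4,"claw":0},{"x":110,"y":-110,"z":0,"rx":0,"ry":0,"rz":2.5,"claw":0},{"x":150,"y":-155,"z":0,"rx":0,"ry":0,"rz":3.6,"claw":0},{"x":192,"y":-200,"z":0,"rx":0,"ry":0,"rz":4.6,"claw":0},{"x":235,"y":-245,"z":0,"rx":0,"ry":0,"rz":5.6,"claw":0},{"x":277,"y":-288,"z":0,"rx":0,"ry":0,"rz":6.6,"claw":0},{"x":319,"y":-330,"z":0,"rx":0,"ry":0,"rz":7.5,"claw":0},{"x":360,"y":-374,"z":0,"rx":0,"ry":0,"rz":8.4,"claw":0},{"x":400,"y":-415,"z":0,"rx":0,"ry":0,"rz":9.1,"claw":0},{"x":421,"y":-438,"z":0,"rx":0,"ry":0,"rz":9.1,"claw":120}]'

```text
time_s: 1.4
position: [0.461, 0.0015, 0.2476]
tcp_rot: [[0.86, -0.511, 0.0], [-0.511, -0.86, 0.0], [0.0, -0.0, -1.0]]
force: [0.1, -0.2, 0.5]
opening: 0.947
grasp_force: 0.0
```

Request:
apply_moves --rows '[{"x":0,"y":0,"z":0,"rx":0,"ry":0,"rz":0,"claw":120},{"x":0,"y":0,"z":0,"rx":0,"ry":0,"rz":0,"claw":120},{"x":0,"y":0,"z":0,"rx":0,"ry":0,"rz":0,"claw":120}]'

```text
time_s: 1.78
position: [0.4604, -0.0022, 0.2475]
tcp_rot: [[0.858, -0.513, -0.0], [-0.513, -0.858, -0.0], [-0.0, 0.0, -1.0]]
force: [0.7, 0.1, 0.1]
opening: 0.628
grasp_force: 0.0
```

```bash
python3 - <<'E'
from h import *
s=read_state();print(s['time_s'],s['position'],s['tcp_rot'].round(4),s['joint_positions'],s['force'],s['opening'])
c=camera_params('wrist');p,d=capture('wrist');np.savez('w2.npz',p=p,d=d,**c)
cv2.imwrite('pics/w2.png',p[:,:,::-1])
for col,z in (('red',.12),('orange',.078),('yellow',.094),('green',.06)):
    for a,uv,bb in blobs(p,col,20)[0]: print(col,a,uv,bb,ray(c,uv,z)[0].round(4))
E
```

```text
1.775 [ 0.46035543 -0.00216091  0.24746142] [[ 8.582e-01 -5.134e-01 -5.000e-04]
 [-5.134e-01 -8.582e-01 -2.000e-04]
 [-3.000e-04  4.000e-04 -1.000e+00]] [-1.42101962e+01  1.76106175e+01  1.04895462e+02 -2.10160966e-02
  5.75175304e+01  1.06689531e+02] [0.72782081 0.12818712 0.10238854] 0.6284329336904846
red 487 [267.9, 176.1] [257, 163, 23, 27] [ 0.4854 -0.0141  0.12  ]
orange 592 [232.7, 19.6] [220, 0, 26, 43] [ 0.5974 -0.0495  0.078 ]
orange 162 [261.3, 64.2] [257, 41, 10, 46] [ 0.5589 -0.0517  0.078 ]
yellow 161 [184.4, 146.1] [171, 140, 28, 13] [0.5365 0.0329 0.094 ]
green 5211 [129.8, 160.0] [83, 105, 95, 113] [0.5534 0.0905 0.06  ]
```

View pics/w2.png

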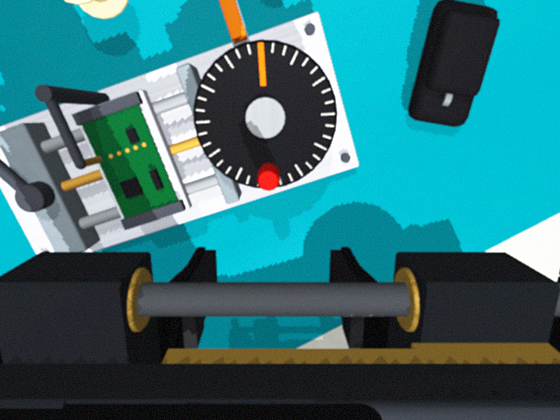

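The wrist view shows the dial (hub about (265,117), line end near (262,42), red grip top at (268,176)), the index block near (235,22) and the board around (130,160). Now to fit the wheel circle, the line and the mark precisely.

```bash
cat >> h.py <<'E'
from scipy.optimize import least_squares
def wheel(p,c,g0=(0.521,-0.0335)):
    """circle fit (R=60) to the rim of the dark disc on z=.078; angles of line/grip/mark"""
    h=cv2.cvtColor(np.ascontiguousarray(p),cv2.COLOR_RGB2GRAY)
    P=np.array(c['xyz']);M=np.array(c['orientation'])
    def pix(w):
        q=(np.atleast_2d(w)-P)@M;return np.c_[c['cx']-c['fx']*q[:,0]/q[:,2],c['cy']+c['fy']*q[:,1]/q[:,2]]
    best=np.array(g0,float)
    for it in range(3):
        pts=[]
        for a in np.radians(np.arange(0,360,1)):
            r=np.arange(.0525,.068,.0002);w=np.c_[best[0]+r*np.cos(a),best[1]+r*np.sin(a),np.full(len(r),.078)]
            uv=pix(w).astype(np.float32)
            if uv.min()<2 or uv[:,0].max()>557 or uv[:,1].max()>235: continue
            v=cv2.remap(h.astype(np.float32),uv[:,0].copy()[None],uv[:,1].copy()[None],1)[0]
            g=np.convolve(v,np.r_[np.ones(8),-np.ones(8)]/8,'same')[8:-8];k=g.argmax()
            if g[k]>50: pts.append(w[k+8,:2])
        pts=np.array(pts)
        s=least_squares(lambda q:np.hypot(*(pts-q[:2]).T)-q[2],[*best,.06],loss='soft_l1',f_scale=.0005);best=s.x[:2]
    return s.x,len(pts),np.median(abs(s.fun))
def ang(v): return np.degrees(np.arctan2(v[1],v[0]))
def linefit(p,c,ctr):
    m=np.argwhere(hsvmask(p,'orange')>0)[:,::-1];w=ray(c,m,.078)[:,:2]-ctr;r=np.hypot(*w.T)
    L=w[(r>.02)&(r<.0575)];B=w[(r>.062)&(r<.1)]
    f=lambda X:ang(X.mean(0))
    return f(L),len(L),f(B),len(B),r[r<.0575].max()
E
python3 - <<'E'
from h import *
f=np.load('w2.npz');p=f['p'];c={k:f[k] for k in f.files}
x,n,e=wheel(p,c);print(x,n,e);print(linefit(p,c,x[:2]))
g=ray(c,[267.9,176.1],.115)[0][:2]-x[:2];print('grip',np.hypot(*g),ang(g),'hub',ray(c,[265,117],.08))
# stage corners (plate holes / edges): bright plate mask below
t=np.load('top0.npz');ct=camera_params('top')
print('depth hub,board',f['d'][117,265],f['d'][160,125],f['d'][60,240])
E
```

```text
[ 0.52251914 -0.0328764   0.05896311] 354 0.00013756269629743023
(np.float64(-27.455039513402863), 159, np.float64(-12.47390956675877), 581, np.float64(0.057295734973182626))
grip 0.042456049340415074 153.025538830753 hub [[ 0.52280679 -0.03334471  0.08      ]]
depth hub,board 0.2927562 0.32262534 0.2845976
```

Request:
apply_moves --rows '[{"x":12,"y":-1.5,"z":30,"rx":0,"ry":0,"rz":-0.57,"claw":120},{"x":24.1,"y":-2.9,"z":70,"rx":0,"ry":0,"rz":-0.57,"claw":120},{"x":24.1,"y":-2.9,"z":105,"rx":0,"ry":0,"rz":-0.57,"claw":120},{"x":24.1,"y":-2.9,"z":128,"rx":0,"ry":0,"rz":-0.57,"claw":120},{"x":24.1,"y":-2.9,"z":137.5,"rx":0,"ry":0,"rz":-0.57,"claw":120},{"x":24.1,"y":-2.9,"z":137.5,"rx":0,"ry":0,"rz":-0.57,"claw":120}]'

```text
time_s: 2.58
position: [0.4828, -0.0115, 0.1099]
tcp_rot: [[0.888, -0.461, -0.001], [-0.461, -0.888, 0.0], [-0.001, 0.0, -1.0]]
force: [1.0, 0.4, -0.0]
opening: 0.53
grasp_force: 0.0
```

```bash
python3 - <<'E'
from h import *
s=read_state();print(s['time_s'],s['position'],s['force'],s['opening'])
c=camera_params('wrist');p,d=capture('wrist');np.savez('w3.npz',p=p,d=d,**c)
cv2.imwrite('pics/w3.png',p[:,:,::-1])
x,n,e=wheel(p,c);print(x,n,e);print(linefit(p,c,x[:2]))
E
```

```text
2.575 [ 0.48275637 -0.01148346  0.10985128] [ 0.99651847  0.41013773 -0.0100602 ] 0.5297463606883743
[ 0.52299216 -0.03321809  0.05849489] 232 0.00018855952502406376
(np.float64(-27.598422146697718), 947, np.float64(-12.098573490723304), 822, np.float64(0.05691126541043589))
```

View pics/w3.png

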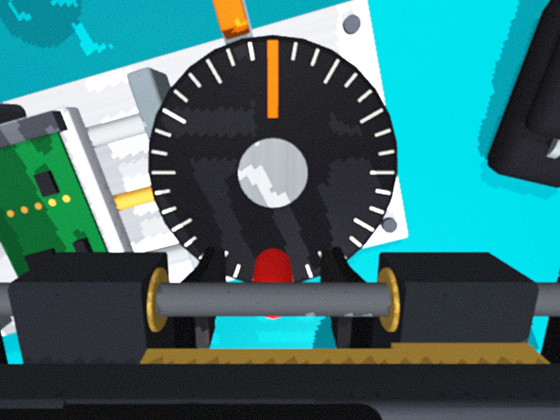

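The grip at (273,268) sits midway between the fingers, with the line at (273,80) and the mark at (232,15). Next I'll close lightly, in stages.

Request:
apply_moves --rows '[{"x":0,"y":0,"z":0,"rx":0,"ry":0,"rz":0,"claw":180},{"x":0,"y":0,"z":0,"rx":0,"ry":0,"rz":0,"claw":190},{"x":0,"y":0,"z":0,"rx":0,"ry":0,"rz":0,"claw":196},{"x":0,"y":0,"z":0,"rx":0,"ry":0,"rz":0,"claw":199},{"x":0,"y":0,"z":0,"rx":0,"ry":0,"rz":0,"claw":200},{"x":0,"y":0,"z":0,"rx":0,"ry":0,"rz":0,"claw":200}]'

```text
time_s: 3.38
position: [0.4828, -0.0108, 0.11]
tcp_rot: [[0.888, -0.459, -0.0], [-0.459, -0.888, -0.0], [-0.0, 0.0, -1.0]]
force: [-0.7, -0.6, -0.2]
opening: 0.219
grasp_force: 0.2
```

Request:
apply_moves --rows '[{"x":0,"y":0,"z":0,"rx":0,"ry":0,"rz":0,"claw":201},{"x":0,"y":0,"z":0,"rx":0,"ry":0,"rz":0,"claw":201}]'

```text
time_s: 3.62
position: [0.4828, -0.0108, 0.11]
tcp_rot: [[0.888, -0.459, -0.0], [-0.459, -0.888, 0.0], [-0.0, 0.0, -1.0]]
force: [-0.5, -0.4, 1.0]
opening: 0.215
grasp_force: 0.2
```

Request:
apply_moves --rows '[{"x":0,"y":0,"z":0,"rx":0,"ry":0,"rz":0,"claw":202},{"x":0,"y":0,"z":0,"rx":0,"ry":0,"rz":0,"claw":202}]'

```text
time_s: 3.88
position: [0.4828, -0.0108, 0.11]
tcp_rot: [[0.888, -0.46, -0.0], [-0.46, -0.888, 0.0], [-0.0, 0.0, -1.0]]
force: [-0.1, 0.4, -0.2]
opening: 0.207
grasp_force: 0.2
```

Request:
apply_moves --rows '[{"x":0,"y":0,"z":0,"rx":0,"ry":0,"rz":0,"claw":203},{"x":0,"y":0,"z":0,"rx":0,"ry":0,"rz":0,"claw":203}]'

```text
time_s: 4.12
position: [0.4828, -0.0108, 0.1101]
tcp_rot: [[0.888, -0.46, -0.0], [-0.46, -0.888, 0.0], [-0.0, 0.0, -1.0]]
force: [-0.0, -0.4, -0.5]
opening: 0.205
grasp_force: 3.5
```

Request:
apply_moves --rows '[{"x":0,"y":0,"z":0,"rx":0,"ry":0,"rz":0,"claw":204},{"x":0,"y":0,"z":0,"rx":0,"ry":0,"rz":0,"claw":204}]'

```text
time_s: 4.38
position: [0.4828, -0.0108, 0.11]
tcp_rot: [[0.888, -0.46, -0.0], [-0.46, -0.888, 0.0], [-0.0, 0.0, -1.0]]
force: [-1.0, -0.5, -0.2]
opening: 0.201
grasp_force: 9.0
```

Request:
apply_moves --rows '[{"x":0.04,"y":1.96,"z":0,"rx":0,"ry":0,"rz":-0.417,"claw":204},{"x":0.17,"y":3.92,"z":0,"rx":0,"ry":0,"rz":-0.833,"claw":204}]'

```text
time_s: 4.62
position: [0.4812, -0.0142, 0.11]
tcp_rot: [[0.925, -0.379, 0.0], [-0.379, -0.925, 0.0], [-0.0, -0.0, -1.0]]
force: [-0.9, 0.8, -0.1]
opening: 0.202
grasp_force: 9.1
```

Request:
apply_moves --rows '[{"x":0.04,"y":1.96,"z":0,"rx":0,"ry":0,"rz":-0.417,"claw":204},{"x":0.17,"y":3.92,"z":0,"rx":0,"ry":0,"rz":-0.833,"claw":204}]'

```text
time_s: 4.88
position: [0.4798, -0.0179, 0.11]
tcp_rot: [[0.955, -0.297, -0.0], [-0.297, -0.955, 0.0], [-0.0, -0.0, -1.0]]
force: [0.6, 0.5, 0.1]
opening: 0.202
grasp_force: 9.1
```

Request:
apply_moves --rows '[{"x":0.04,"y":1.96,"z":0,"rx":0,"ry":0,"rz":-0.417,"claw":204},{"x":0.17,"y":3.92,"z":0,"rx":0,"ry":0,"rz":-0.833,"claw":204}]'

```text
time_s: 5.12
position: [0.4787, -0.0217, 0.11]
tcp_rot: [[0.977, -0.213, -0.0], [-0.213, -0.977, 0.0], [-0.0, -0.0, -1.0]]
force: [-0.5, -0.2, 0.7]
opening: 0.202
grasp_force: 9.1
```

Request:
apply_moves --rows '[{"x":0.04,"y":1.96,"z":0,"rx":0,"ry":0,"rz":-0.417,"claw":204},{"x":0.17,"y":3.92,"z":0,"rx":0,"ry":0,"rz":-0.833,"claw":204}]'

```text
time_s: 5.38
position: [0.4779, -0.0256, 0.11]
tcp_rot: [[0.992, -0.127, -0.001], [-0.127, -0.992, 0.0], [-0.001, -0.0, -1.0]]
force: [-0.3, 0.2, 0.5]
opening: 0.2
grasp_force: 9.1
```

```bash
cat >> h.py <<'E'
def look(name,C=(0.5230,-0.0331)):
    s=read_state();R=np.array(s['tcp_rot']);c=camera_params('wrist');p,d=capture('wrist');np.savez(name+'.npz',p=p,d=d,**c)
    v=np.array(C)-s['position'][:2]
    print('t',s['time_s'],'tooly force',(R.T@s['force']).round(2),'grasp',s['grasp_force'],'toolx ang',ang(R[:2,0]).round(2),'axis in tool',(R[:2,:2].T@v*1e3).round(2),'dir',ang(v).round(2))
    print('line',linefit(p,c,np.array(C)));return p,c,s
E
python3 - <<'E'
from h import *
look('w4')
E
```

```text
t 5.375 tooly force [-0.36 -0.17 -0.48] grasp 9.101185114122927 toolx ang -7.29 axis in tool [45.64  1.73] dir -9.47
line (np.float64(-8.76593755897092), 714, np.float64(-12.73649716778369), 717, np.float64(0.056807655667866684))
```

Request:
apply_moves --rows '[{"x":0.04,"y":1.96,"z":0,"rx":0,"ry":0,"rz":-0.417,"claw":204},{"x":0.17,"y":3.92,"z":0,"rx":0,"ry":0,"rz":-0.833,"claw":204}]'

```text
time_s: 5.68
position: [0.4775, -0.0295, 0.11]
tcp_rot: [[0.999, -0.041, -0.001], [-0.041, -0.999, 0.0], [-0.001, -0.0, -1.0]]
force: [-1.0, -0.0, 0.6]
opening: 0.2
grasp_force: 9.1
```

Request:
apply_moves --rows '[{"x":0.04,"y":1.96,"z":0,"rx":0,"ry":0,"rz":-0.417,"claw":204},{"x":0.17,"y":3.92,"z":0,"rx":0,"ry":0,"rz":-0.833,"claw":204}]'

```text
time_s: 5.92
position: [0.4774, -0.0325, 0.11]
tcp_rot: [[0.999, 0.045, -0.001], [0.045, -0.999, 0.002], [-0.001, -0.002, -1.0]]
force: [-0.2, 5.2, 0.6]
opening: 0.203
grasp_force: 9.2
```

Request:
apply_moves --rows '[{"x":0.04,"y":1.96,"z":0,"rx":0,"ry":0,"rz":-0.417,"claw":204},{"x":0.17,"y":3.92,"z":0,"rx":0,"ry":0,"rz":-0.833,"claw":204}]'

```text
time_s: 6.18
position: [0.4775, -0.036, 0.11]
tcp_rot: [[0.991, 0.132, -0.001], [0.132, -0.991, 0.003], [-0.001, -0.003, -1.0]]
force: [0.1, 5.5, 1.3]
opening: 0.207
grasp_force: 9.2
```

```bash
python3 - <<'E'
from h import *
look('w5')
E
```

```text
t 6.175 tooly force [ 0.8  -5.41 -1.32] grasp 9.163958493154496 toolx ang 7.6 axis in tool [45.47  3.1 ] dir 3.7
line (np.float64(3.9635568266187375), 920, np.float64(-12.628825250299654), 1054, np.float64(0.05689189018225893))
```

Request:
apply_moves --rows '[{"x":0.04,"y":1.96,"z":0,"rx":0,"ry":0,"rz":-0.417,"claw":204},{"x":0.17,"y":3.92,"z":0,"rx":0,"ry":0,"rz":-0.833,"claw":204}]'

```text
time_s: 6.48
position: [0.478, -0.0399, 0.11]
tcp_rot: [[0.976, 0.218, -0.002], [0.218, -0.976, 0.003], [-0.001, -0.003, -1.0]]
force: [-0.9, 5.4, 2.5]
opening: 0.203
grasp_force: 9.2
```

Request:
apply_moves --rows '[{"x":0.04,"y":1.96,"z":0,"rx":0,"ry":0,"rz":-0.417,"claw":204},{"x":0.17,"y":3.92,"z":0,"rx":0,"ry":0,"rz":-0.833,"claw":204}]'

```text
time_s: 6.72
position: [0.4788, -0.0436, 0.11]
tcp_rot: [[0.953, 0.302, -0.002], [0.302, -0.953, 0.003], [-0.002, -0.003, -1.0]]
force: [-1.0, 6.2, 1.7]
opening: 0.202
grasp_force: 9.2
```

Request:
apply_moves --rows '[{"x":0.04,"y":1.96,"z":0,"rx":0,"ry":0,"rz":-0.417,"claw":204},{"x":0.17,"y":3.92,"z":0,"rx":0,"ry":0,"rz":-0.833,"claw":204}]'

```text
time_s: 6.98
position: [0.4798, -0.0472, 0.1099]
tcp_rot: [[0.923, 0.384, -0.003], [0.384, -0.923, 0.003], [-0.002, -0.004, -1.0]]
force: [-1.1, 5.2, 2.2]
opening: 0.2
grasp_force: 9.2
```

```bash
python3 - <<'E'
from h import *
p,c,s=look('w6');cv2.imwrite('pics/w6.png',p[:,:,::-1]);print(s['joint_positions'].round(1),wheel(p,c))
E
```

```text
t 6.975 tooly force [ 0.99 -5.23 -2.17] grasp 9.16356730624102 toolx ang 22.61 axis in tool [45.31  3.61] dir 18.06
line (np.float64(18.27674637705132), 924, np.float64(-12.597407583554093), 1911, np.float64(0.05695510663446682))
[-19.   32.7 109.1   0.2  38.4  48.3] (array([ 0.52296511, -0.03273477,  0.05850438]), 232, np.float64(0.0001897322804120978))
```

View pics/w6.png

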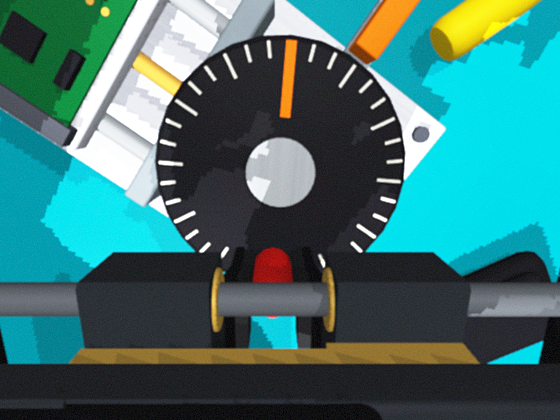

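The line (290,75) is now about 31° anticlockwise of the mark (375,40), and the carriage is following at about 5 N. I'll reverse to feel the clockwise take-up, which gives the slack exactly.

Request:
apply_moves --rows '[{"x":0.06,"y":-2.36,"z":0,"rx":0,"ry":0,"rz":0.5,"claw":204},{"x":0.25,"y":-4.7,"z":0,"rx":0,"ry":0,"rz":1.0,"claw":204},{"x":0.55,"y":-7.04,"z":0,"rx":0,"ry":0,"rz":1.5,"claw":204},{"x":0.98,"y":-9.36,"z":0,"rx":0,"ry":0,"rz":2.0,"claw":204},{"x":1.53,"y":-11.65,"z":0,"rx":0,"ry":0,"rz":2.5,"claw":204},{"x":2.2,"y":-13.91,"z":0,"rx":0,"ry":0,"rz":3.0,"claw":204},{"x":2.99,"y":-16.13,"z":0,"rx":0,"ry":0,"rz":3.5,"claw":204},{"x":3.89,"y":-18.3,"z":0,"rx":0,"ry":0,"rz":4.0,"claw":204},{"x":4.9,"y":-20.43,"z":0,"rx":0,"ry":0,"rz":4.5,"claw":204},{"x":6.03,"y":-22.5,"z":0,"rx":0,"ry":0,"rz":5.0,"claw":204}]'

```text
time_s: 8.28
position: [0.4779, -0.0258, 0.11]
tcp_rot: [[0.991, -0.131, -0.001], [-0.131, -0.991, -0.0], [-0.0, 0.0, -1.0]]
force: [-0.9, -1.0, 0.8]
opening: 0.202
grasp_force: 9.1
```

Request:
apply_moves --rows '[{"x":0.01,"y":-0.98,"z":0,"rx":0,"ry":0,"rz":0.208,"claw":204},{"x":0.04,"y":-1.96,"z":0,"rx":0,"ry":0,"rz":0.417,"claw":204}]'

```text
time_s: 8.52
position: [0.4783, -0.0238, 0.11]
tcp_rot: [[0.985, -0.173, -0.0], [-0.173, -0.985, -0.0], [-0.0, 0.0, -1.0]]
force: [-1.7, -0.5, 1.4]
opening: 0.204
grasp_force: 9.1
```

Request:
apply_moves --rows '[{"x":0.01,"y":-0.98,"z":0,"rx":0,"ry":0,"rz":0.208,"claw":204},{"x":0.04,"y":-1.96,"z":0,"rx":0,"ry":0,"rz":0.417,"claw":204}]'

```text
time_s: 8.78
position: [0.4787, -0.0218, 0.11]
tcp_rot: [[0.976, -0.216, -0.0], [-0.216, -0.976, 0.0], [-0.0, 0.0, -1.0]]
force: [-1.8, 0.4, 0.9]
opening: 0.198
grasp_force: 9.1
```

```bash
python3 - <<'E'
from h import *
look('w7')
E
```

```text
t 8.775 tooly force [-1.79  0.03 -0.85] grasp 9.109496687888168 toolx ang -12.46 axis in tool [45.68  1.48] dir -14.32
line (np.float64(-13.555914849385813), 740, np.float64(-12.681648897364738), 696, np.float64(0.056818093861280276))
```

Request:
apply_moves --rows '[{"x":0.01,"y":-0.98,"z":0,"rx":0,"ry":0,"rz":0.208,"claw":204},{"x":0.04,"y":-1.96,"z":0,"rx":0,"ry":0,"rz":0.417,"claw":204}]'

```text
time_s: 9.07
position: [0.4792, -0.0198, 0.11]
tcp_rot: [[0.966, -0.258, -0.0], [-0.258, -0.966, 0.0], [-0.0, -0.0, -1.0]]
force: [-1.0, 0.3, 0.8]
opening: 0.201
grasp_force: 9.1
```

Request:
apply_moves --rows '[{"x":0.01,"y":-0.98,"z":0,"rx":0,"ry":0,"rz":0.208,"claw":204},{"x":0.04,"y":-1.96,"z":0,"rx":0,"ry":0,"rz":0.417,"claw":204}]'

```text
time_s: 9.32
position: [0.4798, -0.018, 0.11]
tcp_rot: [[0.954, -0.3, -0.0], [-0.3, -0.954, 0.0], [-0.0, -0.0, -1.0]]
force: [-1.9, 0.2, 0.3]
opening: 0.204
grasp_force: 9.1
```

Request:
apply_moves --rows '[{"x":0.01,"y":-0.98,"z":0,"rx":0,"ry":0,"rz":0.208,"claw":204},{"x":0.04,"y":-1.96,"z":0,"rx":0,"ry":0,"rz":0.417,"claw":204}]'

```text
time_s: 9.57
position: [0.4805, -0.0161, 0.11]
tcp_rot: [[0.94, -0.342, -0.0], [-0.342, -0.94, 0.0], [-0.0, -0.0, -1.0]]
force: [-1.6, 0.4, 1.2]
opening: 0.203
grasp_force: 9.1
```

Request:
apply_moves --rows '[{"x":0.01,"y":-0.98,"z":0,"rx":0,"ry":0,"rz":0.208,"claw":204},{"x":0.04,"y":-1.96,"z":0,"rx":0,"ry":0,"rz":0.417,"claw":204}]'

```text
time_s: 9.82
position: [0.4809, -0.015, 0.11]
tcp_rot: [[0.925, -0.381, -0.001], [-0.381, -0.925, -0.001], [-0.0, 0.002, -1.0]]
force: [-3.5, -4.6, 0.6]
opening: 0.204
grasp_force: 9.3
```

```bash
python3 - <<'E'
from h import *
look('w8')
E
```

```text
t 9.825 tooly force [-1.51  5.55 -0.57] grasp 9.300544144352898 toolx ang -22.4 axis in tool [45.82  0.65] dir -23.21
line (np.float64(-22.014697655400845), 928, np.float64(-12.495017883814834), 774, np.float64(0.05680406937695651))
```

Clockwise take-up is at line ≈ −21.6°, so the slack is about 40°. The pull-back target is line ≈ +33.5° (fail limit about 42°).

Request:
apply_moves --rows '[{"x":0.06,"y":2.36,"z":0,"rx":0,"ry":0,"rz":-0.5,"claw":204},{"x":0.25,"y":4.7,"z":0,"rx":0,"ry":0,"rz":-1.0,"claw":204},{"x":0.55,"y":7.04,"z":0,"rx":0,"ry":0,"rz":-1.5,"claw":204},{"x":0.98,"y":9.36,"z":0,"rx":0,"ry":0,"rz":-2.0,"claw":204},{"x":1.53,"y":11.65,"z":0,"rx":0,"ry":0,"rz":-2.5,"claw":204},{"x":2.2,"y":13.91,"z":0,"rx":0,"ry":0,"rz":-3.0,"claw":204},{"x":2.99,"y":16.13,"z":0,"rx":0,"ry":0,"rz":-3.5,"claw":204},{"x":3.89,"y":18.3,"z":0,"rx":0,"ry":0,"rz":-4.0,"claw":204},{"x":4.9,"y":20.43,"z":0,"rx":0,"ry":0,"rz":-4.5,"claw":204},{"x":6.03,"y":22.5,"z":0,"rx":0,"ry":0,"rz":-5.0,"claw":204}]'

```text
time_s: 11.12
position: [0.4778, -0.0373, 0.11]
tcp_rot: [[0.991, 0.133, -0.001], [0.133, -0.991, 0.001], [-0.001, -0.001, -1.0]]
force: [-2.5, 0.3, 1.3]
opening: 0.2
grasp_force: 9.1
```

Request:
apply_moves --rows '[{"x":0.06,"y":2.36,"z":0,"rx":0,"ry":0,"rz":-0.5,"claw":204},{"x":0.25,"y":4.7,"z":0,"rx":0,"ry":0,"rz":-1.0,"claw":204},{"x":0.55,"y":7.04,"z":0,"rx":0,"ry":0,"rz":-1.5,"claw":204},{"x":0.98,"y":9.36,"z":0,"rx":0,"ry":0,"rz":-2.0,"claw":204},{"x":1.53,"y":11.65,"z":0,"rx":0,"ry":0,"rz":-2.5,"claw":204},{"x":2.2,"y":13.91,"z":0,"rx":0,"ry":0,"rz":-3.0,"claw":204}]'

```text
time_s: 11.88
position: [0.4807, -0.0494, 0.1099]
tcp_rot: [[0.902, 0.432, -0.003], [0.432, -0.902, 0.003], [-0.002, -0.004, -1.0]]
force: [-3.3, 4.6, 4.1]
opening: 0.201
grasp_force: 9.2
```

```bash
python3 - <<'E'
from h import *
look('w9')
E
```

```text
t 11.875 tooly force [-0.99 -5.6  -4.07] grasp 9.170809457427822 toolx ang 25.6 axis in tool [45.19  3.55] dir 21.1
line (np.float64(21.252949868770454), 920, np.float64(-12.3442335704566), 2134, np.float64(0.05693355643653691))
```

Request:
apply_moves --rows '[{"x":0.04,"y":1.88,"z":0,"rx":0,"ry":0,"rz":-0.4,"claw":204},{"x":0.16,"y":3.77,"z":0,"rx":0,"ry":0,"rz":-0.8,"claw":204},{"x":0.35,"y":5.64,"z":0,"rx":0,"ry":0,"rz":-1.2,"claw":204},{"x":0.63,"y":7.5,"z":0,"rx":0,"ry":0,"rz":-1.6,"claw":204},{"x":0.98,"y":9.36,"z":0,"rx":0,"ry":0,"rz":-2.0,"claw":204}]'

```text
time_s: 12.55
position: [0.4848, -0.0574, 0.1099]
tcp_rot: [[0.792, 0.61, -0.005], [0.61, -0.792, 0.003], [-0.002, -0.006, -1.0]]
force: [-4.5, 3.7, 4.5]
opening: 0.201
grasp_force: 9.2
```

```bash
python3 - <<'E'
from h import *
look('w10')
E
```

```text
t 12.55 tooly force [-1.33 -5.65 -4.46] grasp 9.180381562910043 toolx ang 37.62 axis in tool [45.06  4.07] dir 32.46
line (np.float64(32.43456073017584), 927, np.float64(-12.219760317989225), 2209, np.float64(0.05707464386860088))
```

Request:
apply_moves --rows '[{"x":0.06,"y":-2.36,"z":0,"rx":0,"ry":0,"rz":0.5,"claw":204},{"x":0.25,"y":-4.7,"z":0,"rx":0,"ry":0,"rz":1.0,"claw":204},{"x":0.55,"y":-7.04,"z":0,"rx":0,"ry":0,"rz":1.5,"claw":204},{"x":0.98,"y":-9.36,"z":0,"rx":0,"ry":0,"rz":2.0,"claw":204},{"x":1.53,"y":-11.65,"z":0,"rx":0,"ry":0,"rz":2.5,"claw":204},{"x":2.2,"y":-13.91,"z":0,"rx":0,"ry":0,"rz":3.0,"claw":204},{"x":2.99,"y":-16.13,"z":0,"rx":0,"ry":0,"rz":3.5,"claw":204},{"x":3.89,"y":-18.3,"z":0,"rx":0,"ry":0,"rz":4.0,"claw":204},{"x":4.9,"y":-20.43,"z":0,"rx":0,"ry":0,"rz":4.5,"claw":204},{"x":6.03,"y":-22.5,"z":0,"rx":0,"ry":0,"rz":5.0,"claw":204}]'

```text
time_s: 13.85
position: [0.4778, -0.0374, 0.11]
tcp_rot: [[0.992, 0.13, -0.001], [0.13, -0.992, 0.0], [-0.001, -0.0, -1.0]]
force: [-1.7, -1.5, 1.2]
opening: 0.201
grasp_force: 9.1
```

Request:
apply_moves --rows '[{"x":0.04,"y":-1.96,"z":0,"rx":0,"ry":0,"rz":0.417,"claw":204},{"x":0.17,"y":-3.92,"z":0,"rx":0,"ry":0,"rz":0.833,"claw":204},{"x":0.39,"y":-5.87,"z":0,"rx":0,"ry":0,"rz":1.25,"claw":204},{"x":0.68,"y":-7.81,"z":0,"rx":0,"ry":0,"rz":1.667,"claw":204}]'

```text
time_s: 14.35
position: [0.4776, -0.0295, 0.11]
tcp_rot: [[0.999, -0.044, -0.0], [-0.044, -0.999, 0.0], [-0.0, -0.0, -1.0]]
force: [-1.9, -0.3, 1.0]
opening: 0.202
grasp_force: 9.1
```

Request:
apply_moves --rows '[{"x":0.01,"y":-0.98,"z":0,"rx":0,"ry":0,"rz":0.208,"claw":204},{"x":0.04,"y":-1.96,"z":0,"rx":0,"ry":0,"rz":0.417,"claw":204}]'

```text
time_s: 14.6
position: [0.4778, -0.0276, 0.11]
tcp_rot: [[0.996, -0.087, -0.0], [-0.087, -0.996, 0.0], [-0.0, -0.0, -1.0]]
force: [-3.4, 0.8, 1.3]
opening: 0.199
grasp_force: 9.1
```

Request:
apply_moves --rows '[{"x":0.01,"y":-0.98,"z":0,"rx":0,"ry":0,"rz":0.208,"claw":204},{"x":0.04,"y":-1.96,"z":0,"rx":0,"ry":0,"rz":0.417,"claw":204}]'

```text
time_s: 14.85
position: [0.478, -0.0263, 0.1101]
tcp_rot: [[0.992, -0.129, -0.001], [-0.129, -0.992, -0.001], [-0.0, 0.001, -1.0]]
force: [-4.0, -6.0, 1.1]
opening: 0.202
grasp_force: 9.3
```

```bash
python3 - <<'E'
from h import *
look('w11')
E
```

```text
t 14.85 tooly force [-3.17  6.49 -1.07] grasp 9.337293014978059 toolx ang -7.41 axis in tool [45.52  0.94] dir -8.59
line (np.float64(-7.285334348293163), 665, np.float64(-12.70473371607328), 727, np.float64(0.05687079401894393))
```

Request:
apply_moves --rows '[{"x":0.02,"y":-1.3,"z":0,"rx":0,"ry":0,"rz":0.28,"claw":204},{"x":0.08,"y":-2.6,"z":0,"rx":0,"ry":0,"rz":0.55,"claw":204},{"x":0.17,"y":-3.92,"z":0,"rx":0,"ry":0,"rz":0.833,"claw":204},{"x":0.17,"y":-3.92,"z":0,"rx":0,"ry":0,"rz":0.833,"claw":204}]'

```text
time_s: 15.4
position: [0.4786, -0.0226, 0.1101]
tcp_rot: [[0.977, -0.215, -0.001], [-0.215, -0.977, -0.001], [-0.0, 0.001, -1.0]]
force: [-3.7, -4.3, 1.7]
opening: 0.205
grasp_force: 9.2
```

```bash
python3 - <<'E'
from h import *
p,c,s=look('w12');x=wheel(p,c);print(x,linefit(p,c,x[0][:2]));cv2.imwrite('pics/w12.png',p[:,:,::-1])
E
```

```text
t 15.4 tooly force [-2.74  5.   -1.68] grasp 9.240896221599542 toolx ang -12.4 axis in tool [45.58  0.71] dir -13.29
line (np.float64(-12.157006474364934), 738, np.float64(-12.240678112936688), 704, np.float64(0.05684095428944933))
(array([ 0.52303495, -0.03310866,  0.05850608]), 234, np.float64(0.00019127360767142582)) (np.float64(-12.155552574558108), 738, np.float64(-12.238916736012436), 700, np.float64(0.056805009461405154))
```

View pics/w12.png

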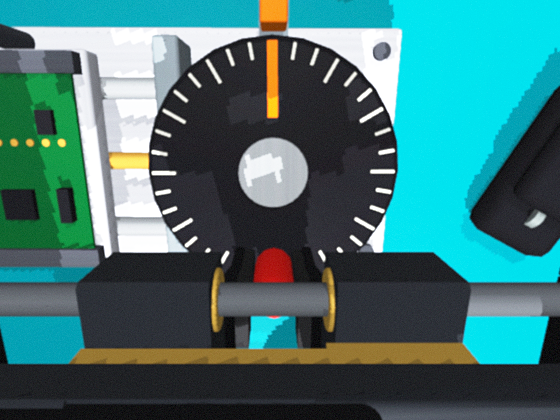

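The line (272,75) points straight at the block centre (274,15). I'll release gently and rise.

Request:
apply_moves --rows '[{"x":0,"y":0,"z":0,"rx":0,"ry":0,"rz":0,"claw":204},{"x":0,"y":0,"z":0,"rx":0,"ry":0,"rz":0,"claw":200},{"x":0,"y":0,"z":0,"rx":0,"ry":0,"rz":0,"claw":180},{"x":0,"y":0,"z":0,"rx":0,"ry":0,"rz":0,"claw":160},{"x":0,"y":0,"z":0,"rx":0,"ry":0,"rz":0,"claw":150},{"x":0,"y":0,"z":0,"rx":0,"ry":0,"rz":0,"claw":150},{"x":0,"y":0,"z":-20,"rx":0,"ry":0,"rz":0,"claw":150},{"x":0,"y":0,"z":-60,"rx":0,"ry":0,"rz":0,"claw":150},{"x":0,"y":0,"z":-110,"rx":0,"ry":0,"rz":0,"claw":150},{"x":0,"y":0,"z":-140,"rx":0,"ry":0,"rz":0,"claw":150}]'

```text
time_s: 16.7
position: [0.4795, -0.0219, 0.2524]
tcp_rot: [[0.977, -0.215, 0.003], [-0.215, -0.977, -0.001], [0.003, 0.0, -1.0]]
force: [1.0, 0.2, 0.5]
opening: 0.411
grasp_force: 0.0
```

```bash
python3 - <<'E'
from h import *
p,c,s=look('w13');x=wheel(p,c);print(x,linefit(p,c,x[0][:2]))
for col,z in (('yellow',.094),('green',.06)):
    for a,uv,bb in blobs(p,col,20)[0]: print(col,a,uv,bb,ray(c,uv,z)[0].round(4))
# knob from top+side
for n in ("top","side"):
    q=np.load(n+'0.npz')['p'];cc=camera_params(n);
    for a,uv,bb in blobs(q,'yellow')[0]: print(n,uv,bb,ray(cc,uv,.088 if n=="top" else .074)[0].round(4))
print(s['position'],s['joint_positions'])
E
```

```text
t 16.7 tooly force [ 0.93 -0.45 -0.45] grasp 0.0 toolx ang -12.39 axis in tool [44.85  1.57] dir -14.39
line (np.float64(-12.514646758981492), 121, np.float64(-12.949438139600279), 38, np.float64(0.05723526870432491))
(array([ 0.52284413, -0.03281052,  0.05885609]), 344, np.float64(0.00015914096851398288)) (np.float64(-12.868202346996325), 121, np.float64(-13.148319093026803), 38, np.float64(0.057440080148243))
yellow 746 [321.9, 13.0] [307, 0, 33, 30] [ 0.6123 -0.0891  0.094 ]
yellow 502 [274.0, 47.8] [268, 29, 13, 39] [ 0.5968 -0.0494  0.094 ]
yellow 156 [273.5, 97.0] [272, 78, 4, 39] [ 0.5623 -0.0414  0.094 ]
yellow 90 [190.6, 144.1] [177, 141, 28, 8] [0.5413 0.0318 0.094 ]
yellow 49 [373.5, 301.8] [371, 292, 5, 22] [ 0.3693 -0.0922  0.094 ]
yellow 37 [172.0, 310.6] [170, 304, 5, 17] [0.4001 0.0895 0.094 ]
green 5206 [134.7, 142.1] [100, 94, 69, 101] [0.553  0.0884 0.06  ]
top [343.4, 201.7] [332, 187, 23, 30] [ 0.6347 -0.1029  0.088 ]
top [206.1, 208.8] [202, 204, 10, 10] [0.6282 0.1988 0.088 ]
side [280.6, 183.9] [278, 178, 6, 14] [0.6314 0.1974 0.074 ]
side [299.5, 303.7] [282, 292, 37, 25] [ 0.6457 -0.159   0.074 ]
[ 0.47953368 -0.02194468  0.25238196] [-1.59950096e+01  1.86439684e+01  1.02140952e+02  1.00414471e-02
  5.90248744e+01  8.63878190e+01]
```

The dial stayed on its mark. Next is the clamp: view the knob from just behind it.

Request:
apply_moves --rows '[{"x":1,"y":-45,"z":0,"rx":0,"ry":0,"rz":-0.7,"claw":130},{"x":2,"y":-100,"z":0,"rx":0,"ry":0,"rz":-1.5,"claw":120},{"x":3,"y":-155,"z":0,"rx":0,"ry":0,"rz":-2.4,"claw":120},{"x":5,"y":-200,"z":0,"rx":0,"ry":0,"rz":-3.1,"claw":120},{"x":5,"y":-213,"z":0,"rx":0,"ry":0,"rz":-3.3,"claw":120},{"x":5,"y":-213,"z":0,"rx":0,"ry":0,"rz":-3.3,"claw":120},{"x":5,"y":-213,"z":0,"rx":0,"ry":0,"rz":-3.3,"claw":120}]'

```text
time_s: 17.62
position: [0.529, 0.1838, 0.2497]
tcp_rot: [[0.992, 0.127, -0.001], [0.127, -0.992, -0.001], [-0.001, 0.001, -1.0]]
force: [0.5, -0.3, -1.1]
opening: 0.528
grasp_force: 0.0
```

```bash
python3 - <<'E'
from h import *
s=read_state();c=camera_params('wrist');p,d=capture('wrist');cv2.imwrite('pics/w14.png',p[:,:,::-1])
print(s['time_s'],s['position'],s['tcp_rot'].round(4).tolist(),s['joint_positions'].round(1))
for a,uv,bb in blobs(p,'yellow',60)[0]: print(a,uv,bb,ray(c,uv,.09)[0].round(4))
E
```

```text
17.625 [0.52896074 0.1838458  0.24974213] [[0.9919, 0.1274, -0.0011], [0.1274, -0.9919, -0.0007], [-0.0012, 0.0005, -1.0]] [ 7.7 25.1 91.3 -0.  63.6 90.4]
401 [269.8, 72.5] [260, 61, 21, 25] [0.63   0.1987 0.09  ]
157 [555.2, 123.7] [549, 112, 11, 21] [ 0.6209 -0.0323  0.09  ]
```

View pics/w14.png

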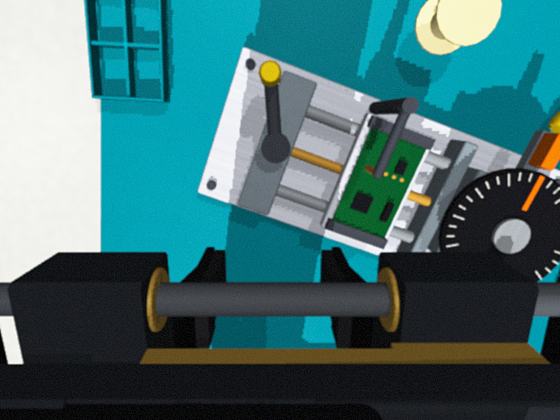

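The picture shows the knob at (270,72), the hub at (275,148), and the surroundings clear. Moving over the knob and down now.

Request:
apply_moves --rows '[{"x":50,"y":-1,"z":0,"rx":0,"ry":0,"rz":0,"claw":120},{"x":102,"y":-1.7,"z":0,"rx":0,"ry":0,"rz":0,"claw":120},{"x":102,"y":-1.7,"z":50,"rx":0,"ry":0,"rz":0,"claw":120},{"x":102,"y":-1.7,"z":100,"rx":0,"ry":0,"rz":0,"claw":120},{"x":102,"y":-1.7,"z":140,"rx":0,"ry":0,"rz":0,"claw":120},{"x":102,"y":-1.7,"z":153.5,"rx":0,"ry":0,"rz":0,"claw":120},{"x":102,"y":-1.7,"z":153.5,"rx":0,"ry":0,"rz":0,"claw":150},{"x":102,"y":-1.7,"z":153.5,"rx":0,"ry":0,"rz":0,"claw":185},{"x":102,"y":-1.7,"z":153.5,"rx":0,"ry":0,"rz":0,"claw":198},{"x":102,"y":-1.7,"z":153.5,"rx":0,"ry":0,"rz":0,"claw":203}]'

```text
time_s: 18.92
position: [0.631, 0.2001, 0.0979]
tcp_rot: [[0.992, 0.129, 0.002], [0.129, -0.992, 0.0], [0.002, 0.0, -1.0]]
force: [-0.2, -0.3, -1.1]
opening: 0.227
grasp_force: 0.0
```

Request:
apply_moves --rows '[{"x":0,"y":0,"z":0,"rx":0,"ry":0,"rz":0,"claw":204},{"x":0,"y":0,"z":0,"rx":0,"ry":0,"rz":0,"claw":204}]'

```text
time_s: 19.18
position: [0.631, 0.1994, 0.0974]
tcp_rot: [[0.992, 0.129, 0.002], [0.129, -0.992, -0.001], [0.001, 0.001, -1.0]]
force: [0.4, -2.3, 4.0]
opening: 0.206
grasp_force: 5.6
```

Request:
apply_moves --rows '[{"x":-0.23,"y":-5.23,"z":0,"rx":0,"ry":0,"rz":-0.833,"claw":204},{"x":-0.91,"y":-10.42,"z":0,"rx":0,"ry":0,"rz":-1.667,"claw":204},{"x":-2.04,"y":-15.53,"z":0,"rx":0,"ry":0,"rz":-2.5,"claw":204},{"x":-3.62,"y":-20.52,"z":0,"rx":0,"ry":0,"rz":-3.333,"claw":204},{"x":-5.62,"y":-25.36,"z":0,"rx":0,"ry":0,"rz":-4.167,"claw":204}]'

```text
time_s: 19.8
position: [0.6207, 0.2229, 0.0972]
tcp_rot: [[0.842, 0.539, -0.002], [0.539, -0.842, -0.003], [-0.004, 0.001, -1.0]]
force: [-3.2, -6.6, 7.2]
opening: 0.203
grasp_force: 8.1
```

Request:
apply_moves --rows '[{"x":-0.23,"y":-5.23,"z":0,"rx":0,"ry":0,"rz":-0.833,"claw":204},{"x":-0.91,"y":-10.42,"z":0,"rx":0,"ry":0,"rz":-1.667,"claw":204},{"x":-2.04,"y":-15.53,"z":0,"rx":0,"ry":0,"rz":-2.5,"claw":204},{"x":-3.62,"y":-20.52,"z":0,"rx":0,"ry":0,"rz":-3.333,"claw":204},{"x":-5.62,"y":-25.36,"z":0,"rx":0,"ry":0,"rz":-4.167,"claw":204}]'

```text
time_s: 20.42
position: [0.602, 0.2396, 0.0971]
tcp_rot: [[0.535, 0.845, -0.003], [0.845, -0.535, -0.006], [-0.007, 0.0, -1.0]]
force: [-2.3, -11.6, 6.3]
opening: 0.202
grasp_force: 8.1
```

Request:
apply_moves --rows '[{"x":-0.23,"y":-5.23,"z":0,"rx":0,"ry":0,"rz":-0.833,"claw":204},{"x":-0.91,"y":-10.42,"z":0,"rx":0,"ry":0,"rz":-1.667,"claw":204},{"x":-2.04,"y":-15.53,"z":0,"rx":0,"ry":0,"rz":-2.5,"claw":204}]'

```text
time_s: 20.8
position: [0.5887, 0.2456, 0.0969]
tcp_rot: [[0.298, 0.955, -0.002], [0.955, -0.298, -0.007], [-0.007, 0.0, -1.0]]
force: [-0.3, -12.6, 4.6]
opening: 0.199
grasp_force: 8.2
```

Request:
apply_moves --rows '[{"x":-0.6,"y":-2.1,"z":0,"rx":0,"ry":0,"rz":-0.333,"claw":204},{"x":-1.2,"y":-4.2,"z":0,"rx":0,"ry":0,"rz":-0.667,"claw":204},{"x":-1.8,"y":-6.3,"z":0,"rx":0,"ry":0,"rz":-1.0,"claw":204},{"x":-1.8,"y":-6.3,"z":0,"rx":0,"ry":0,"rz":-1.0,"claw":204}]'

```text
time_s: 21.3
position: [0.5869, 0.2465, 0.0971]
tcp_rot: [[0.2, 0.98, 0.009], [0.98, -0.2, -0.004], [-0.002, 0.009, -1.0]]
force: [6.9, -10.4, -1.1]
opening: 0.204
grasp_force: 8.7
```

Request:
apply_moves --rows '[{"x":-1,"y":-2,"z":0,"rx":0,"ry":0,"rz":-0.2,"claw":204},{"x":-2,"y":-4,"z":0,"rx":0,"ry":0,"rz":-0.4,"claw":204},{"x":-2,"y":-4,"z":0,"rx":0,"ry":0,"rz":-0.4,"claw":204}]'

```text
time_s: 21.68
position: [0.5865, 0.246, 0.0972]
tcp_rot: [[0.159, 0.987, 0.017], [0.987, -0.159, -0.002], [0.001, 0.018, -1.0]]
force: [15.0, -8.7, -7.4]
opening: 0.204
grasp_force: 9.8
```

Request:
apply_moves --rows '[{"x":1,"y":4,"z":0,"rx":0,"ry":0,"rz":0,"claw":204},{"x":1,"y":4,"z":0,"rx":0,"ry":0,"rz":0,"claw":190},{"x":1,"y":4,"z":0,"rx":0,"ry":0,"rz":0,"claw":160},{"x":1,"y":4,"z":0,"rx":0,"ry":0,"rz":0,"claw":130},{"x":1,"y":4,"z":0,"rx":0,"ry":0,"rz":0,"claw":120},{"x":1,"y":4,"z":0,"rx":0,"ry":0,"rz":0,"claw":120},{"x":1,"y":4,"z":-30,"rx":0,"ry":0,"rz":0,"claw":120},{"x":1,"y":4,"z":-80,"rx":0,"ry":0,"rz":0,"claw":120},{"x":1,"y":4,"z":-140,"rx":0,"ry":0,"rz":0,"claw":120},{"x":-60,"y":4,"z":-180,"rx":0,"ry":0,"rz":0,"claw":120}]'

```text
time_s: 22.92
position: [0.5755, 0.1996, 0.2744]
tcp_rot: [[0.155, 0.988, 0.007], [0.988, -0.155, 0.002], [0.003, 0.007, -1.0]]
force: [0.3, -0.4, 0.4]
opening: 0.526
grasp_force: 0.0
```

Request:
apply_moves --rows '[{"x":-55,"y":0,"z":0,"rx":0,"ry":0,"rz":1.7,"claw":120},{"x":-110,"y":0,"z":0,"rx":0,"ry":0,"rz":3.4,"claw":120},{"x":-160,"y":-40,"z":0,"rx":0,"ry":0,"rz":5.1,"claw":120},{"x":-180,"y":-60,"z":0,"rx":0,"ry":0,"rz":6.8,"claw":120},{"x":-180,"y":-60,"z":0,"rx":0,"ry":0,"rz":8.5,"claw":120},{"x":-180,"y":-60,"z":0,"rx":0,"ry":0,"rz":10,"claw":120},{"x":-180,"y":-60,"z":0,"rx":0,"ry":0,"rz":11.5,"claw":120},{"x":-180,"y":-60,"z":0,"rx":0,"ry":0,"rz":11.5,"claw":120},{"x":-180,"y":-60,"z":0,"rx":0,"ry":0,"rz":11.5,"claw":120}]'

```text
time_s: 24.05
position: [0.4858, 0.0292, 0.2708]
tcp_rot: [[0.978, 0.207, -0.0], [0.207, -0.978, 0.0], [-0.0, -0.0, -1.0]]
force: [0.6, -0.1, 0.3]
opening: 0.528
grasp_force: 0.0
```

```bash
python3 - <<'E'
from h import *
p,c,s=look('w15');print(s['position'],s['force']);cv2.imwrite('pics/w15.png',p[:,:,::-1])
try:
    x=wheel(p,c);print(x,linefit(p,c,x[0][:2]))
except Exception as e: print(e)
for a,uv,bb in blobs(p,'yellow',60)[0]: w=ray(c,uv,.09)[0];print(a,uv,bb,w.round(4),'lever ang',ang(w[:2]-[.5708,.1903]))
E
```

```text
t 24.05 tooly force [ 0.55  0.18 -0.32] grasp 0.0 toolx ang 11.95 axis in tool [23.48 68.68] dir -59.17
line (np.float64(-12.16634589636094), 120, np.float64(-8.405756304299343), 176, np.float64(0.05719167823421234))
[0.48580392 0.02922878 0.27083906] [ 0.57092374 -0.06432292  0.32327952]
(array([ 0.52292169, -0.03189136,  0.05899866]), 301, np.float64(0.0002927975509666794)) (np.float64(-13.779776815973786), 119, np.float64(-9.316175909482732), 179, np.float64(0.05748969067333378))
805 [43.1, 24.8] [24, 10, 44, 32] [0.5852 0.2379 0.09  ] lever ang 73.22076862263235
2060 [448.4, 50.6] [412, 15, 74, 72] [ 0.634  -0.0857  0.09  ] lever ang -77.11156915234038
338 [389.3, 85.5] [378, 69, 24, 34] [ 0.5982 -0.0465  0.09  ] lever ang -83.38780080967548
88 [368.2, 126.9] [360, 111, 18, 33] [ 0.5623 -0.0385  0.09  ] lever ang -92.13972325883583
122 [270.8, 131.2] [257, 124, 28, 17] [0.5415 0.0425 0.09  ] lever ang -101.22984650172545
```

View pics/w15.png

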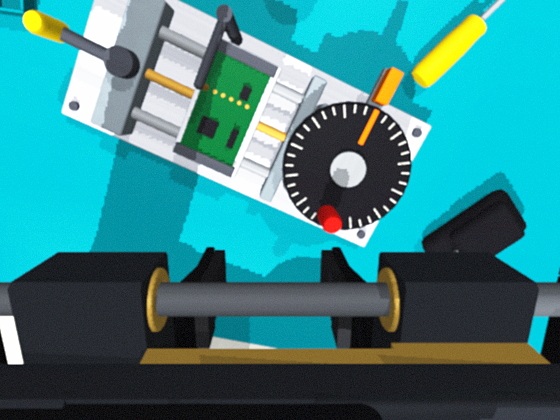

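The line points at the mark block (390,85), the lever points to the far left with its knob at (43,25), and nothing else has moved. One last check of the lever angle from the top camera, using the same measurement before and after.

```bash
python3 - <<'E'
from h import *
c=camera_params('top');A=[]
for p in (np.load('top0.npz')['p'],capture('top')[0]):
    for col in ('yellow','orange'):
        for a,uv,bb in blobs(p,col)[0]:
            w=ray(c,uv,.09)[0]; print(col,a,uv,w.round(4))
            if col=='yellow' and w[1]>.15: A.append(w[:2])
a,b=A;ch=np.hypot(*(b-a));print('chord swing deg',np.degrees(2*np.arcsin(ch/.12)),'by chord dir',2*(ang(b-a)-90-7.5))
E
```

```text
yellow 317 [343.4, 201.7] [ 0.6342 -0.1026  0.09  ]
yellow 66 [206.1, 208.8] [0.6277 0.1984 0.09  ]
orange 74 [318.9, 219.5] [ 0.5962 -0.0469  0.09  ]
orange 31 [320.6, 237.6] [ 0.5564 -0.0485  0.09  ]
yellow 238 [345.0, 198.4] [ 0.6415 -0.1066  0.09  ]
yellow 70 [185.2, 229.3] [0.5837 0.2435 0.09  ]
chord swing deg 63.39627279429528 by chord dir 73.72062903683474
```

Those two swing estimates (63° and 74°) straddle the limit, so I'll take a closer wrist measurement.

Request:
apply_moves --rows '[{"x":20,"y":-45,"z":5,"rx":0,"ry":0,"rz":0.3,"claw":120},{"x":40,"y":-90,"z":10,"rx":0,"ry":0,"rz":0.5,"claw":120},{"x":60,"y":-135,"z":21,"rx":0,"ry":0,"rz":0.75,"claw":120},{"x":60,"y":-142,"z":21,"rx":0,"ry":0,"rz":0.75,"claw":120},{"x":60,"y":-142,"z":21,"rx":0,"ry":0,"rz":0.75,"claw":120},{"x":60,"y":-142,"z":21,"rx":0,"ry":0,"rz":0.75,"claw":120}]'

```text
time_s: 24.9
position: [0.5155, 0.1792, 0.2501]
tcp_rot: [[0.992, 0.126, 0.0], [0.126, -0.992, -0.0], [0.0, 0.0, -1.0]]
force: [-0.7, -0.6, -0.1]
opening: 0.528
grasp_force: 0.0
```

```bash
python3 - <<'E'
from h import *
s=read_state();c=camera_params('wrist');p,d=capture('wrist');cv2.imwrite('pics/w16.png',p[:,:,::-1]);print(s['position'],s['time_s'])
a,uv,bb=max((b for b in blobs(p,'yellow',60)[0] if b[1][0]<350),key=lambda b:b[0]);k=ray(c,uv,.088)[0];print(uv,bb,k,'ang',ang(k[:2]-[.5708,.1903]),'r',np.hypot(*(k[:2]-[.5708,.1903])))
crop=p[:260,100:400];cv2.imwrite('pics/w16c.png',cv2.resize(crop,None,fx=2,fy=2)[:,:,::-1])
E
```

```text
[0.51552821 0.17921331 0.25008571] 24.9
[203.6, 105.5] [191, 95, 26, 22] [0.58604926 0.2432717  0.088     ] ang 73.94017961515137 r 0.05512296266173679
```

View pics/w16c.png

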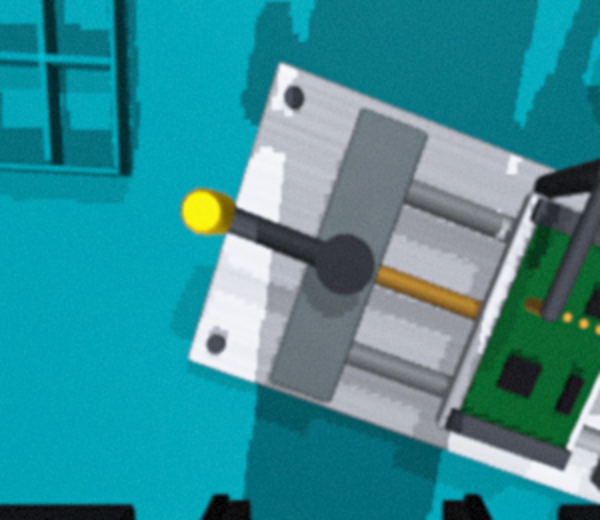

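The lever now lies parallel to the stage's slide to within about 1–2° (arm slope about 18°, leadscrew about 19°). Fully home is 88.75° against a limit of 84.2°, so it is home, and its hard stop was also felt. Handing in.

```bash
python3 -c "
from rig import *
print(hand_in())"
```

```text
the job is handed in; nothing more can be done
None
```

The job is handed in, but the rig gave no verdict. By my measurements the dial line is within about 1° of the mark with the slack (about 40°) taken up clockwise, the carriage was drawn back only about 0.4 mm past its place, the clamp lever is home on its stop, and nothing around looked disturbed.

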